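# Set a painted saucer before the drying fan and switch it to full

## Task

Dry the freshly painted broccoli: push their saucer across the table, by its rim, until it rests against both rubber stop posts in front of the fan. Then push the fan's lever past its first stop, fully home to the second. Nothing is to be lifted, the wet broccoli must not be touched, and the other things on the table are to be left where they are.

Things in the scene. Friction and masses are not known exactly. Their poses are not given: they have to be found in the camera images.
- dryer: desktop drying fan, grey plastic, fixed to the table. Origin on the table at the foot of the middle of its front face (round steel guard). Axes: x horizontal, from the front face back into the fan; y to the left as one faces the guard; z up. Fan box: x 0 to 120 mm, y -100 to 100 mm, 138 mm tall; the guard stands 8 mm proud
- post_left (a point): top centre of the left rubber stop post (black, 20 mm across, 40 mm tall), at dryer x = -20, y = +45 mm; an 8 mm thick arm joins it to the fan
- post_right (a point): top centre of the right rubber stop post, the same, at dryer x = -20, y = -45 mm
- pod (a point): centre of the top of the grey control pod to the left of the fan: dryer x = -47.5, y = +165, z = 60 mm. The pod is 135 mm long along the dryer's x, 70 mm wide, 60 mm tall; the lever slides along the dryer's +x in a slot on its middle line
- nest (a point): point on the table where the saucer's centre lies when its rim rests against both stop posts: dryer x = -73.6, y = 0, z = 0 mm; its axes are the dryer's
- saucer: straight-sided round terracotta saucer, loose, about 0.4 kg, 120 mm across, 24 mm high; origin at the centre of its underside, z up. It slides flat on the table
- broccoli: three model broccoli with wet green paint, stuck to the saucer's floor; all within 45 mm of its centre, tops 51 mm above the table. Its origin and axes are those of the saucer
- fan_lever (a joint): slide of the fan lever in m along the dryer's +x: 0 off, 0.030 first stop (sprung detent, one raised bar), 0.060 second stop (end of slot, two bars). It starts at or near off. A spring draws it into the nearest of these three rests: past about 0.045 it snaps into the second. Pushing takes 5 to 10 N
- lever_knob (a point): middle of the lever's black knob, 84 mm above the table. The knob is an upright block, 14 mm along the slide, 26 mm across it, 36 mm tall (66 to 102 mm above the table, 6 mm over the pod's top); it moves with the lever; its axes are the dryer's
- jar_a: bystander: closed paint jar with a white cap, 54 mm across, 75 mm tall, standing to the right of the dryer's front (local y about -0.15); origin at the centre of its underside
- jar_b: bystander: small closed green glass jar, 50 mm across, 70 mm tall, to the left of the dryer's control pod (local y about +0.275); origin at the centre of its underside
- tub: bystander: open white plastic tub, 80 mm across, 85 mm tall, behind the control pod; origin at the centre of its underside
- glue: bystander: white glue bottle, 56 mm across, 170 mm tall; origin at the centre of its underside
- cup: bystander: open thin white cup, 72 mm across, 85 mm tall; origin at the centre of its underside
- palette: bystander: shallow white palette plate, 170 mm across, 18 mm high; origin at the centre of its underside
- brush: bystander: 200 mm paint brush lying on the table

How it is judged:
By the outcome, as a careful person would: the job done as asked, in the order asked, and still so for the second after the job is handed in, with the robot touching nothing.
It also fails if it takes over 64 s, if anything falls off the work surface, if the arm or the gripper's body presses on something with over 40 N, if the wrist force passes 120 N, or if a joint passes its speed limit or range.

## Robot

A 6-joint arm with a two-finger parallel gripper is mounted at the origin on the work surface. World frame = base frame: x ahead of the robot, y to its left, z up, the work surface at z = 0. Lengths are in m, angles in rad, forces in N, time in s.
With the tool pointing down it reaches from about 0.35 to 0.775 m from the base axis. Payload 7.3 kg.
Tool frame: the origin (TCP) lies at the very end of the fingers, on their centre line; the grasp point (between the pads) lies 19 mm behind it (robot.pinch_z is the distance from the TCP to the grasp point, in m); z points along the fingers, y is the line along which they close (so a half turn about z gives the same grasp; the last joint's range is limited). The gripper opens to 92 mm and grips with 3 to 60 N. Pads are 19 mm wide; open, the fingers measure 130 mm over their backs; the gripper's body (75 mm by 190 mm) begins 47 mm behind the grasp point.
Start: joints at [1.182, 0.342, 1.524, -0, 1.275, -0.146], TCP at [0.126, 0.51, 0.227] pointing down, gripper open.
Joint ranges: [-2.53, 2.53], [-0.77, 2.02], [0.04, 2.7], [-1, 4.14], [0.28, 2.66], [-3.11, 3.11]. Speed limits (rad/s): [2.57, 2.57, 3.14, 3.14, 3.14, 3.14].

## Interface

Orientations are given as [roll, pitch, yaw] about the fixed x, y, z axes, in that order (R = Rz(yaw) Ry(pitch) Rx(roll)).
In Python, from cell import robot gives the robot as it stands.
- The arm moves only by the tool move_arm, never from a script. Its argument "motion" is a list of rows, each a list of 6 numbers: the shift along the tool's x, y, z in units of 0.1 m (1.0 is 0.1 m), then the turn, a rotation vector about the tool's x, y, z in units of pi rad (1.0 is pi rad). In form: [[dx, dy, dz, rx, ry, rz], ...]. A call has 1 to 12 rows; each row is the pose to reach, as a shift and turn from the pose commanded when the call began, along the tool's axes at that moment, turning the shorter way round; what a row does not reach only later rows make up. A row lasts 1/8 s, in which the tool goes at most 62.5 mm and 10.7 degrees, less where a joint would pass 70% of its speed; a pose out of reach is approached as far as the arm can. A call with a number of a shift or a turn outside -1 to 1 is refused whole. A call with a gripper value outside its range is refused whole. "fingers" is the opening, from -1 (shut) to 1 (fully open), set as the call begins (left out, the last holds). The fingers move at their own pace and stop on an object; "newtons" is the grip in N (left out, the last holds). Time passes only in rows, so rows that repeat a pose let the fingers close. It gives the time, the measured TCP pose, the force, the opening and the grip force at its end, in the units of the state.
- robot.observe(): the state, without advancing time (a new reading comes with each control period).
- robot.read_camera(name): name is "side" or "top"; returns a dict with "image" (420x560x3 uint8, red, green, blue), "range_z" (420x560 float32, m along the optical axis (not along the pixel's ray), 0 where there is no reading), "vfov" (degrees; the focal length in pixels is half the picture's height over the tangent of half this angle, whatever the lens; pixels are square), "cx", "cy" (the principal point, pixels), "k1" (the pictures are not rectified: a ray, as slopes to the right and down, at radius r is drawn at 1 + k1 r^2 times it, then the intrinsics apply), "extrinsics" (4x4, takes a point from camera to world coordinates). Camera axes: x right, y up, looking along -z (the intrinsics and any distortion apply to the point x, -y, -z); pixel columns grow to the right and rows downward; lengths in m; the calibration is good to about 2 mm. A picture is of the moment at which its call begins.
- robot.hand_in(): hands the job in; it is judged then, once.
The state is a dict: "time": time; "qpos": joint angles; "qvel": joint speeds; "joint_efforts": joint torques, N m; "tool_pos": TCP position; "tool_rot": TCP orientation; "contact_force": force on the tool from outside, world axes, zero at the start; "torque": the same for the moment, N m; "opening": finger opening in m; "grip_force": force on a finger pad.
Only numpy, scipy, OpenCV 4.12 (cv2) and the standard library are available. Lean on these libraries where they do the work, as an engineer would, in place of code of your own. Each camera call takes 0.05 s, during which the arm holds its last target. There are 200 camera calls.

## Working session

There is one attempt and no reset: what is moved stays moved. The work goes in short steps, Python scripts to look and compute and a tool call to move; the robot and the scene stay as the last step left them, time stands still between calls to the robot, and variables do not carry over. Pictures are saved under pics/ and viewed, at most 10 in all, crops included, and the job is handed in when it is done.

Besides the shell and the picture viewer there is one more tool, called after "Call:" as a command line: name --pt "numbers of a row" for each row, then --argument value for the rest. move_arm: Moves the arm, as the interface text tells. Shifts and turns lie within -1 to 1; 1 stands for 0.1 m of shift or pi rad of turn. Its arguments: {"type":"object","properties":{"motion":{"type":"array"},"fingers":{"type":"number"},"newtons":{"type":"number"}},"required":["motion"]}

```bash
mkdir -p pics; ls; cat > h.py <<'E'
import numpy as np, cv2
from cell import robot
def cam(n): 
    c=robot.read_camera(n); return c
def cloud(c):
    H,W=c['range_z'].shape; f=H/2/np.tan(np.radians(c['vfov'])/2)
    K=np.array([[f,0,c['cx']],[0,f,c['cy']],[0,0,1.]])
    v,u=np.mgrid[0:H,0:W]
    p=cv2.undistortPoints(np.stack([u,v],-1).reshape(-1,1,2).astype(float),K,np.array([c['k1'],0,0,0.])).reshape(H,W,2)
    z=c['range_z']; P=np.stack([p[...,0]*z,-p[...,1]*z,-z,np.ones_like(z)],-1)
    return (P@c['extrinsics'].T)[...,:3]
def save(n,c): cv2.imwrite('pics/'+n,c['image'][...,::-1])
E
python3 - <<'E'
from h import *
for n in('top','side'):
    c=cam(n); save(n+'0.png',c); print(n,c['vfov'],c['k1'],c['extrinsics'].round(3).tolist()); np.save(n+'.npy',cloud(c))
print(robot.observe())
E
```

```text
pics
top 55.737338734765025 0.004001284277522574 [[0.133, 0.969, -0.209, 0.329], [-0.991, 0.129, -0.031, -0.058], [-0.003, 0.211, 0.978, 1.149], [0.0, 0.0, 0.0, 1.0]]
side 53.136152909315925 0.005998923568160455 [[0.95, 0.241, -0.199, 0.288], [-0.313, 0.712, -0.629, -0.884], [-0.01, 0.66, 0.751, 1.089], [0.0, 0.0, 0.0, 1.0]]
{'time': 0.1, 'qpos': array([ 1.18202329e+00,  3.42661388e-01,  1.52489255e+00, -2.04705087e-05,
        1.27536016e+00, -1.45988715e-01]), 'qvel': array([ 5.99259909e-04, -6.24047257e-04, -2.95331747e-03,  3.63751731e-05,
        2.20394252e-03, -6.90277319e-04]), 'joint_efforts': array([ 2.17971479e-03, -4.31993115e+01, -2.44697535e+01,  7.20071350e-02,
        5.25620522e-02, -7.40709766e-05]), 'tool_pos': array([0.12606243, 0.5092919 , 0.22612022]), 'tool_rot': array([-3.14028242e+00, -1.72862922e-04,  2.89881419e+00]), 'contact_force': array([-0.31443214, -0.73188669, -1.11476741]), 'torque': array([-0.02721235, -0.08659945, -0.02532842]), 'grip_force': 0.0, 'opening': 0.09168853573591165}
```

View pics/top0.png

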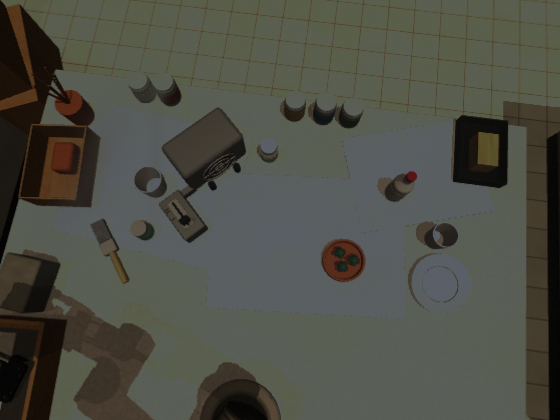

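View pics/side0.png

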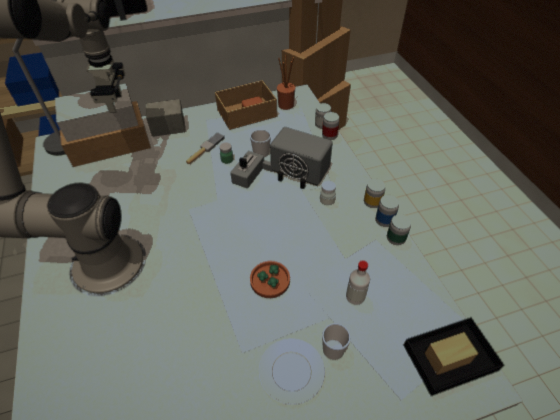

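The top view shows the saucer at (343,260), the fan at (205,148) with posts near (212,186) and (238,170), and the pod at (183,215) with its knob near (184,219). The side view agrees: saucer (270,279), posts (280,177) and (303,184).

```bash
python3 - <<'E'
from h import *
for n,reg in (('top',dict(s=(315,235,372,288),d=(155,100,255,245))),('side',dict(s=(240,255,300,305),d=(222,120,340,195)))):
    P=np.load(n+'.npy'); im=cv2.imread(f'pics/{n}0.png')
    hsv=cv2.cvtColor(im,cv2.COLOR_BGR2HSV)
    def R(k):
        m=np.zeros(P.shape[:2],bool);a=reg[k];m[a[1]:a[3],a[0]:a[2]]=1;return m
    z=P[...,2]
    m=R('s')&((hsv[...,0]<15)|(hsv[...,0]>170))&(hsv[...,1]>120)&(z>.018)&(z<.03)
    q=P[m][:,:2].astype(np.float32); c,r=cv2.minEnclosingCircle(q); print(n,'saucer',c,r,m.sum(),'z',np.percentile(P[m][:,2],[50,95]))
    m=R('s')&(hsv[...,0]>35)&(hsv[...,0]<95)&(hsv[...,1]>80)&(z>.03); print('broc',[np.round(P[m].mean(0),3),m.sum()])
    for nm,lo,hi in(('fan',.128,.15),('pod',.054,.066)):
        m=R('d')&(z>lo)&(z<hi)
        k,l,st,ce=cv2.connectedComponentsWithStats(m.astype(np.uint8)); j=1+np.argmax(st[1:,4]); m=l==j
        rc=cv2.minAreaRect(P[m][:,:2].astype(np.float32)); print(nm,m.sum(),rc,'med z',np.median(z[m]),cv2.boxPoints(rc).round(3).tolist())
    m=R('d')&(z>.09)&(z<.108)&(hsv[...,2]<60)
    k,l,st,ce=cv2.connectedComponentsWithStats(m.astype(np.uint8))
    for j in range(1,k):
        if st[j,4]>8: print('knob?',ce[j].round(),st[j,4],P[l==j].mean(0).round(4))
    m=R('d')&(z>.033)&(z<.046)
    k,l,st,ce=cv2.connectedComponentsWithStats(m.astype(np.uint8))
    for j in range(1,k):
        if st[j,4]>8: print('post?',ce[j].round(),st[j,4],P[l==j].mean(0).round(4))
c=cv2.imread('pics/top0.png')[100:260,130:290]; d=cv2.imread('pics/side0.png')[110:210,190:350]
c=cv2.resize(c,(480,480),interpolation=2); d=cv2.resize(d,(320*1,200)); d=cv2.copyMakeBorder(d,0,280,0,0,0)
cv2.imwrite('pics/crop.png',np.clip(np.hstack([c,d])*1.8,0,255).astype(np.uint8))
E
```

```text
top saucer (0.4593091309070587, -0.2250095009803772) 0.059676893055438995 305 z [0.02467337 0.02849275]
broc [array([ 0.455, -0.226,  0.055]), np.int64(153)]
fan 3020 ((0.7107266783714294, 0.20071092247962952), (0.12756115198135376, 0.19949090480804443), 45.756404876708984) med z 0.13914200186848702 [[0.5950000286102295, 0.22499999403953552], [0.7379999756813049, 0.08500000089406967], [0.8270000219345093, 0.1770000010728836], [0.6840000152587891, 0.3160000145435333]]
pod 1058 ((0.5214232206344604, 0.2435227334499359), (0.13527442514896393, 0.06993012130260468), 44.877925872802734) med z 0.06023910265570076 [[0.4490000009536743, 0.22100000083446503], [0.49799999594688416, 0.17100000381469727], [0.593999981880188, 0.26600000262260437], [0.5450000166893005, 0.3160000145435333]]
knob? [233. 151.] 59 [0.7108 0.1219 0.0995]
knob? [220. 163.] 10 [0.6736 0.1546 0.0963]
knob? [200. 174.] 77 [0.6318 0.2007 0.0998]
knob? [184. 219.] 60 [0.5014 0.2229 0.1018]
post? [168. 100.] 17 [0.8688 0.3547 0.038 ]
post? [241. 154.] 22 [0.728  0.1084 0.0392]
post? [235. 165.] 53 [0.6914 0.1196 0.0405]
post? 
[... 783 characters left out ...]
.505821228027344) med z 0.059744371631662574 [[0.4490000009536743, 0.21899999678134918], [0.5019999742507935, 0.16699999570846558], [0.6000000238418579, 0.2680000066757202], [0.546999990940094, 0.3190000057220459]]
knob? [280. 156.] 82 [0.6364 0.2004 0.0987]
knob? [315. 163.] 110 [0.7386 0.1228 0.0991]
knob? [243. 160.] 30 [0.5045 0.2198 0.0987]
knob? [296. 162.] 10 [0.6804 0.1537 0.0957]
post? [233. 121.] 35 [0.5423 0.534  0.0391]
post? [319. 121.] 15 [0.8801 0.4205 0.0382]
post? [329. 132.] 47 [0.889  0.3398 0.0395]
post? [260. 139.] 23 [0.6146 0.3808 0.0407]
post? [261. 150.] 39 [0.6007 0.3228 0.0396]
post? [227. 155.] 38 [0.4703 0.3331 0.0396]
post? [281. 173.] 322 [0.6313 0.1769 0.0394]
```

View pics/crop.png

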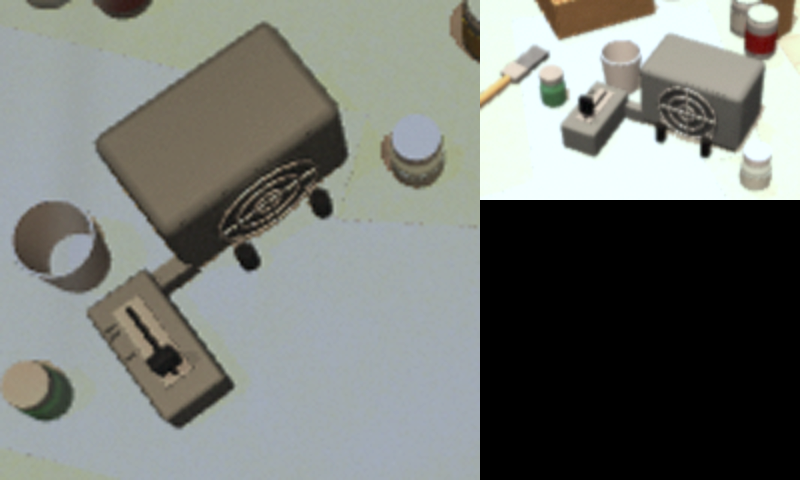

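```bash
cat > to.py <<'E'
import sys, numpy as np
from scipy.spatial.transform import Rotation as R
from cell import robot
# usage: to.py x y z yawdeg ...   prints shift/turn (tool axes, move units) to each target
o=robot.observe(); p=o['tool_pos']; r=R.from_euler('xyz',o['tool_rot'])
print('t',round(o['time'],2),'p',p.round(4),'rpy',np.degrees(o['tool_rot']).round(1),'F',o['contact_force'].round(1),'op',round(o['opening'],4))
O=np.array([.672,.1595]);a=np.radians(44.8);D=np.array([[np.cos(a),np.sin(a)],[-np.sin(a),np.cos(a)]])
print('dryer xy',(D@(p[:2]-O)).round(4))
v=np.array(sys.argv[1:],float).reshape(-1,4)
for x in v:
    t=R.from_euler('xyz',[180,0,x[3]],degrees=True)
    print(x,'->',(r.inv().apply(x[:3]-p)/.1).round(2),((r.inv()*t).as_rotvec()/np.pi).round(3))
E
python3 to.py .22 .45 .227 150  .35 .36 .227 130
```

```text
t 0.1 p [0.1261 0.5093 0.2261] rpy [-179.9   -0.   166.1] F [-0.3 -0.7 -1.1] op 0.0917
dryer xy [-0.1409  0.6329]
[  0.22    0.45    0.227 150.   ] -> [-1.05 -0.35 -0.01] [-0.     0.     0.089]
[  0.35    0.36    0.227 130.   ] -> [-2.53 -0.91 -0.01] [-0.   0.   0.2]
```

Call:
move_arm --pt "-0.5 -0.4 0 0 0 0.06" --pt "-1 -0.8 0 0 0 0.12" --pt "-1 -0.9 0 0 0 0.17" --pt "-1 -0.9 0 0 0 0.2" --fingers 0.63

```text
time: 0.6
tool_pos: [0.202, 0.3969, 0.2266]
tool_rot: [-3.141, 0.0, 2.264]
contact_force: [1.2, 0.3, -0.2]
opening: 0.0753
grip_force: 0.0
```

```bash
python3 to.py .3 .33 .227 110 .35 .28 .227 110
```

```text
t 0.6 p [0.202  0.3969 0.2266] rpy [-180.     0.   129.7] F [ 1.2  0.3 -0.2] op 0.0753
dryer xy [-0.1662  0.4997]
[  0.3     0.33    0.227 110.   ] -> [-1.14  0.33 -0.  ] [-0.    0.    0.11]
[  0.35    0.28    0.227 110.   ] -> [-1.85  0.39 -0.  ] [-0.    0.    0.11]
```

Call:
move_arm --pt "-0.5 0.3 0 0 0 0.05" --pt "-1 0.6 0 0 0 0.1" --pt "-1 0.6 0 0 0 0.15" --pt "-1 0.6 0 0 0 0.2"

```text
time: 1.1
tool_pos: [0.3125, 0.3597, 0.2262]
tool_rot: [-3.141, 0.001, 1.635]
contact_force: [-0.3, 0.7, 0.6]
opening: 0.0749
grip_force: 0.0
```

Call:
move_arm --pt "-0.5 0.4 0 0 0 0.05" --pt "-1 0.8 0 0 0 0.1" --pt "-1 0.8 0 0 0 0.15" --pt "-1 0.8 0 0 0 0.165"

```text
time: 1.6
tool_pos: [0.3993, 0.2653, 0.2263]
tool_rot: [-3.141, 0.001, 1.119]
contact_force: [-0.2, 0.7, -0.9]
opening: 0.0745
grip_force: 0.0
```

```bash
python3 to.py .46 .1 .227 64.4 .4214 -.3072 .15 64.4
```

```text
t 1.6 p [0.3993 0.2653 0.2263] rpy [-180.     0.    64.1] F [-0.2  0.7 -0.9] op 0.0745
dryer xy [-0.1189  0.2672]
[ 0.46   0.1    0.227 64.4  ] -> [-1.22  1.27 -0.01] [-0.     0.    -0.002]
[ 0.4214 -0.3072  0.15   64.4   ] -> [-5.05  2.7   0.76] [-0.     0.    -0.002]
```

Call:
move_arm --pt "-0.4 0.4 0 0 0 0" --pt "-0.8 0.8 0 0 0 0" --pt "-1 1 0 0 0 0"

```text
time: 1.98
tool_pos: [0.4462, 0.1307, 0.2264]
tool_rot: [-3.141, 0.001, 1.122]
contact_force: [-0.1, 0.4, -0.8]
opening: 0.0748
grip_force: 0.0
```

Call:
move_arm --pt "-0.4 0.4 0 0 0 0" --pt "-0.8 0.8 0 0 0 0" --pt "-1 1 0 0 0 0"

```text
time: 2.35
tool_pos: [0.4932, -0.003, 0.2263]
tool_rot: [-3.141, 0.0, 1.121]
contact_force: [0.3, 0.4, 0.5]
opening: 0.0747
grip_force: 0.0
```

Call:
move_arm --pt "-0.5 0.3 0 0 0 0" --pt "-1 0.5 0 0 0 0"

```text
time: 2.6
tool_pos: [0.4947, -0.1139, 0.2262]
tool_rot: [-3.141, -0.0, 1.124]
contact_force: [0.0, 0.0, -0.3]
opening: 0.075
grip_force: 0.0
```

Call:
move_arm --pt "-0.5 0.1 0 0 0 0" --pt "-1 0.2 0 0 0 0"

```text
time: 2.85
tool_pos: [0.4687, -0.2126, 0.2262]
tool_rot: [-3.141, -0.0, 1.124]
contact_force: [0.0, -0.8, -0.3]
opening: 0.075
grip_force: 0.0
```

Call:
move_arm --pt "-0.5 0 0 0 0 0" --pt "-1 0 0 0 0 0" --pt "-1 0 0 0 0 0"

```text
time: 3.22
tool_pos: [0.4246, -0.3038, 0.2261]
tool_rot: [-3.141, 0.0, 1.119]
contact_force: [0.7, 0.3, -1.4]
opening: 0.0747
grip_force: 0.0
```

```bash
python3 to.py .4214 -.3072 .01 64.4; python3 - <<'E'
from h import *
c=cam('side'); save('side1.png',c)
P=cloud(c);hsv=cv2.cvtColor(c['image'],cv2.COLOR_RGB2HSV);z=P[...,2]
m=np.zeros(z.shape,bool);m[200:400,100:420]=1
m&=((hsv[...,0]<15)|(hsv[...,0]>170))&(hsv[...,1]>120)&(z>.018)&(z<.03)&(P[...,1]>-.3)
print(cv2.minEnclosingCircle(P[m][:,:2].astype(np.float32)))
E
```

```text
t 3.23 p [ 0.4246 -0.3038  0.2261] rpy [-179.9    0.    64.1] F [ 0.7  0.3 -1.4] op 0.0747
dryer xy [-0.502  -0.1545]
[ 4.214e-01 -3.072e-01  1.000e-02  6.440e+01] -> [-0.04 -0.01  2.16] [-0.     0.    -0.002]
((0.46197137236595154, -0.22673483192920685), 0.05988091230392456)
```

View pics/side1.png

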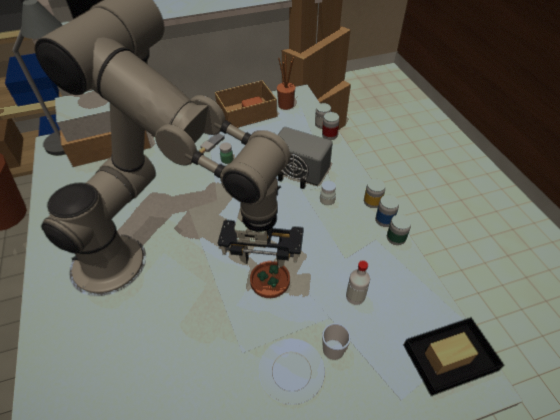

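Call:
move_arm --pt "0 0 0.3 0 0 0" --pt "0 0 0.6 0 0 0" --pt "0 0 0.9 0 0 0" --pt "0 0 1 0 0 0"

```text
time: 3.78
tool_pos: [0.4261, -0.2992, 0.1251]
tool_rot: [-3.138, -0.001, 1.125]
contact_force: [0.1, -0.4, -0.9]
opening: 0.0748
grip_force: 0.0
```

Call:
move_arm --pt "0 0 0.3 0 0 0" --pt "0 0 0.6 0 0 0" --pt "0 0 0.9 0 0 0" --pt "0 0 1 0 0 0"

```text
time: 4.28
tool_pos: [0.4263, -0.3003, 0.0259]
tool_rot: [-3.14, -0.001, 1.125]
contact_force: [1.0, -0.0, 0.7]
opening: 0.0747
grip_force: 0.0
```

Call:
move_arm --pt "0 0 0.1 0 0 0" --pt "0 0 0.16 0 0 0" --pt "0.1 0 0.16 0 0 0" --pt "0.2 0 0.16 0 0 0" --pt "0.25 0 0.16 0 0 0" --pt "0.3 0 0.16 0 0 0" --pt "0.35 0 0.16 0 0 0" --pt "0.4 0 0.16 0 0 0"

```text
time: 5.28
tool_pos: [0.4438, -0.2654, 0.0109]
tool_rot: [3.141, 0.0, 1.124]
contact_force: [-1.1, -4.0, 2.4]
opening: 0.0749
grip_force: 1.8
```

```bash
python3 to.py .5636 .0514 .01 44.8
```

```text
t 5.28 p [ 0.4438 -0.2654  0.0109] rpy [179.9   0.   64.4] F [-1.1 -4.   2.4] op 0.0749
dryer xy [-0.4613 -0.1407]
[5.636e-01 5.140e-02 1.000e-02 4.480e+01] -> [ 3.37 -0.29  0.01] [0.    0.    0.109]
```

Call:
move_arm --pt "0.08 -0.01 0 0 0 0.003" --pt "0.16 -0.02 0 0 0 0.006" --pt "0.25 -0.03 0 0 0 0.009" --pt "0.33 -0.03 0 0 0 0.012" --pt "0.42 -0.04 0 0 0 0.015" --pt "0.5 -0.05 0 0 0 0.018" --pt "0.58 -0.06 0 0 0 0.021" --pt "0.67 -0.07 0 0 0 0.024" --pt "0.75 -0.08 0 0 0 0.027" --pt "0.83 -0.08 0 0 0 0.03" --pt "0.92 -0.09 0 0 0 0.033" --pt "1 -0.1 0 0 0 0.036"

```text
time: 6.78
tool_pos: [0.4779, -0.1701, 0.0106]
tool_rot: [-3.141, -0.0, 1.01]
contact_force: [-1.7, -4.8, 3.7]
opening: 0.0748
grip_force: 2.5
```

Call:
move_arm --pt "0.08 -0.02 0 0 0 0.003" --pt "0.16 -0.04 0 0 0 0.006" --pt "0.25 -0.05 0 0 0 0.009" --pt "0.33 -0.07 0 0 0 0.012" --pt "0.42 -0.09 0 0 0 0.015" --pt "0.5 -0.1 0 0 0 0.018" --pt "0.58 -0.12 0 0 0 0.021" --pt "0.67 -0.14 0 0 0 0.024" --pt "0.75 -0.16 0 0 0 0.027" --pt "0.83 -0.18 0 0 0 0.03" --pt "0.91 -0.19 0 0 0 0.033" --pt "0.99 -0.21 0 0 0 0.036"

```text
time: 8.28
tool_pos: [0.5127, -0.0751, 0.0107]
tool_rot: [-3.141, -0.0, 0.897]
contact_force: [-2.3, -4.1, 2.7]
opening: 0.0748
grip_force: 2.4
```

```bash
python3 to.py .5798 .0679 .01 44.8; cat > sc.py <<'E'
from h import *
import sys
best=None
for n in('top','side'):
    c=cam(n); save(sys.argv[1]+n+'.png',c)
    P=cloud(c);hsv=cv2.cvtColor(c['image'],cv2.COLOR_RGB2HSV);z=P[...,2]
    m=((hsv[...,0]<15)|(hsv[...,0]>170))&(hsv[...,1]>120)&(z>.018)&(z<.03)&(P[...,1]>-.35)&(P[...,1]<.25)&(P[...,0]>.4)&(P[...,0]<.7)
    if m.sum()>20:
        x,r=cv2.minEnclosingCircle(P[m][:,:2].astype(np.float32)); a=np.radians(44.8);d=np.array(x)-[.672,.1595]
        print(n,m.sum(),np.round(x,4),round(r,4),'dryer',round(d@[np.cos(a),np.sin(a)],4),round(d@[-np.sin(a),np.cos(a)],4))
E
python3 sc.py a
```

```text
t 8.28 p [ 0.5127 -0.0751  0.0107] rpy [-180.    -0.    51.4] F [-2.3 -4.1  2.7] op 0.0748
dryer xy [-0.2784 -0.0542]
[5.798e-01 6.790e-02 1.000e-02 4.480e+01] -> [ 1.54 -0.37  0.01] [-0.    -0.     0.037]
side 77 [ 0.5486 -0.0309] 0.0604 dryer -0.2218 -0.0481
```

Call:
move_arm --pt "0.08 -0.03 0 0 0 0.003" --pt "0.16 -0.05 0 0 0 0.006" --pt "0.24 -0.08 0 0 0 0.009" --pt "0.32 -0.11 0 0 0 0.012" --pt "0.4 -0.13 0 0 0 0.015" --pt "0.48 -0.16 0 0 0 0.018" --pt "0.57 -0.19 0 0 0 0.021" --pt "0.65 -0.21 0 0 0 0.024" --pt "0.73 -0.24 0 0 0 0.027" --pt "0.81 -0.27 0 0 0 0.03" --pt "0.89 -0.29 0 0 0 0.033" --pt "0.97 -0.32 0 0 0 0.036"

```text
time: 9.88
tool_pos: [0.5482, 0.0206, 0.0107]
tool_rot: [-3.142, -0.0, 0.784]
contact_force: [-1.4, -3.1, -1.0]
opening: 0.0752
grip_force: 1.4
```

```bash
python3 to.py .5798 .0679 .01 44.8; python3 sc.py b
```

```text
t 9.88 p [0.5482 0.0206 0.0107] rpy [-180.    -0.    44.9] F [-1.4 -3.1 -1. ] op 0.0752
dryer xy [-0.1857 -0.0113]
[5.798e-01 6.790e-02 1.000e-02 4.480e+01] -> [ 0.56 -0.11  0.01] [-0.    -0.     0.001]
side 63 [0.591  0.0572] 0.0606 dryer -0.1295 -0.0155
```

View pics/bside.png

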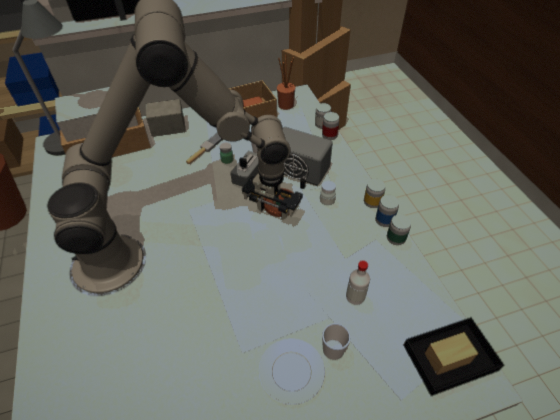

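The gripper cradles the saucer at about (275,208), just short of the posts. Next is the final approach along the dryer's x.

Call:
move_arm --pt "0.06 -0.02 0 0 0 0" --pt "0.12 -0.04 0 0 0 0" --pt "0.18 -0.06 0 0 0 0" --pt "0.24 -0.08 0 0 0 0" --pt "0.29 -0.1 0 0 0 0" --pt "0.34 -0.11 0 0 0 0" --pt "0.39 -0.12 0 0 0 0" --pt "0.43 -0.12 0 0 0 0" --pt "0.46 -0.12 0 0 0 0" --pt "0.49 -0.12 0 0 0 0" --pt "0.51 -0.12 0 0 0 0" --pt "0.51 -0.12 0 0 0 0"

```text
time: 11.48
tool_pos: [0.5758, 0.0649, 0.0107]
tool_rot: [3.142, -0.0, 0.785]
contact_force: [-1.8, -0.9, 0.9]
opening: 0.0748
grip_force: 1.1
```

Call:
move_arm --pt "0.02 0 0 0 0 0" --pt "0.04 0 0 0 0 0" --pt "0.04 0 0 0 0 0"

```text
time: 11.85
tool_pos: [0.5786, 0.0676, 0.0107]
tool_rot: [3.141, -0.0, 0.785]
contact_force: [-1.4, -1.3, 1.0]
opening: 0.0748
grip_force: 1.2
```

Call:
move_arm --pt "0.01 0 0 0 0 0" --pt "0.02 0 0 0 0 0" --pt "0.03 0 0 0 0 0"

```text
time: 12.22
tool_pos: [0.5805, 0.0696, 0.0107]
tool_rot: [-3.142, -0.0, 0.784]
contact_force: [-2.3, -2.7, 0.3]
opening: 0.0749
grip_force: 1.6
```

Call:
move_arm --pt "0.01 0 0 0 0 0" --pt "0.02 0 0 0 0 0" --pt "0.02 0 0 0 0 0"

```text
time: 12.6
tool_pos: [0.5813, 0.0704, 0.0106]
tool_rot: [-3.141, 0.002, 0.785]
contact_force: [-4.0, -5.3, 2.8]
opening: 0.0747
grip_force: 3.2
```

Call:
move_arm --pt "0.01 0 0 0 0 0" --pt "0.02 0 0 0 0 0" --pt "0.02 0 0 0 0 0"

```text
time: 12.98
tool_pos: [0.5816, 0.0707, 0.0106]
tool_rot: [-3.14, 0.005, 0.785]
contact_force: [-8.1, -11.0, 5.5]
opening: 0.0751
grip_force: 6.1
```

Call:
move_arm --pt "0.01 0 0 0 0 0" --pt "0.02 0 0 0 0 0" --pt "0.02 0 0 0 0 0"

```text
time: 13.35
tool_pos: [0.5818, 0.0709, 0.0105]
tool_rot: [-3.139, 0.008, 0.785]
contact_force: [-12.8, -14.8, 8.8]
opening: 0.0746
grip_force: 9.5
```

Call:
move_arm --pt "-0.04 0 0 0 0 0" --pt "-0.1 0 0 0 0 0" --pt "-0.25 0 0 0 0 0" --pt "-0.5 0 0 0 0 0" --pt "-0.8 0 0 0 0 0" --pt "-1 0 0 0 0 0"

```text
time: 14.1
tool_pos: [0.5128, 0.0024, 0.0108]
tool_rot: [-3.142, -0.0, 0.784]
contact_force: [0.3, 0.4, -0.6]
opening: 0.0749
grip_force: 0.0
```

Call:
move_arm --pt "0 0 -0.5 0 0 0" --pt "0 0 -1 0 0 0" --pt "0 0 -1 0 0 0"

```text
time: 14.48
tool_pos: [0.5163, 0.0027, 0.1145]
tool_rot: [3.135, -0.006, 0.784]
contact_force: [-0.2, -0.2, 0.0]
opening: 0.0748
grip_force: 0.0
```

Call:
move_arm --pt "-0.4 -0.4 -0.4 0 0 0" --pt "-0.8 -0.8 -0.8 0 0 0" --pt "-1 -1 -0.8 0 0 0" --pt "-1 -1 -0.8 0 0 0" --fingers -1 --newtons 20

```text
time: 14.98
tool_pos: [0.3703, 0.0036, 0.1905]
tool_rot: [-3.141, -0.0, 0.784]
contact_force: [0.4, -0.4, -0.6]
opening: 0.0394
grip_force: 0.0
```

```bash
python3 to.py .4687 .1899 .15 44.8; python3 sc.py c; python3 - <<'E'
import cv2,numpy as np
c=cv2.imread('pics/ctop.png')[130:250,150:290]; d=cv2.imread('pics/cside.png')[120:240,200:340]
f=lambda i:cv2.resize(i,(400,343),interpolation=2)
cv2.imwrite('pics/crop2.png',np.clip(np.hstack([f(c),f(d)])*1.8,0,255).astype(np.uint8))
E
```

```text
t 14.97 p [0.3703 0.0036 0.1905] rpy [-180.    -0.    44.9] F [ 0.4 -0.4 -0.6] op 0.0394
dryer xy [-0.324   0.1019]
[ 0.4687  0.1899  0.15   44.8   ] -> [ 2.01 -0.62  0.41] [-0.    -0.     0.001]
top 294 [0.619  0.1116] 0.0613 dryer -0.0714 0.0034
side 192 [0.6243 0.1117] 0.0635 dryer -0.0676 -0.0003
```

View pics/crop2.png

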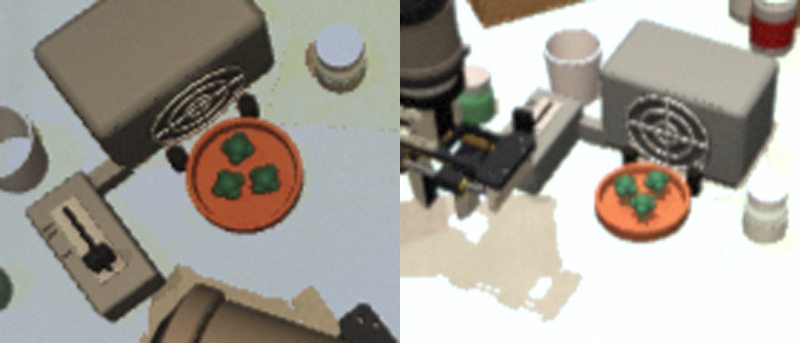

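The saucer rests symmetrically against both posts: in the left panel they are at (178,158) and (248,106), both 69 px from the saucer centre at (245,175). The broccoli are untouched. Lever next.

Call:
move_arm --pt "0.4 -0.2 0 0 0 0" --pt "0.8 -0.4 0 0 0 0" --pt "1 -0.62 0 0 0 0" --pt "1 -0.62 0 0 0 0"

```text
time: 15.58
tool_pos: [0.4001, 0.1193, 0.1895]
tool_rot: [-3.14, 0.001, 0.788]
contact_force: [0.4, 0.4, 0.2]
opening: 0.0003
grip_force: 0.0
```

Call:
move_arm --pt "0.4 0 0 0 0 0" --pt "0.8 0 0 0 0 0" --pt "0.96 0 0 0 0 0" --pt "0.96 0 0.3 0 0 0" --pt "0.96 0 0.6 0 0 0" --pt "0.96 0 0.9 0 0 0" --pt "0.96 0 0.9 0 0 0"

```text
time: 16.45
tool_pos: [0.4664, 0.1844, 0.0983]
tool_rot: [-3.139, 0.005, 0.784]
contact_force: [-0.4, -0.7, 0.3]
opening: 0.0003
grip_force: 0.0
```

```bash
python3 to.py .4687 .1899 .085 44.8; python3 sc.py d; python3 - <<'E'
import cv2,numpy as np
c=cv2.imread('pics/dtop.png')[130:250,130:270]; d=cv2.imread('pics/dside.png')[120:240,180:320]
f=lambda i:cv2.resize(i,(400,343),interpolation=2)
cv2.imwrite('pics/crop3.png',np.clip(np.hstack([f(c),f(d)])*1.8,0,255).astype(np.uint8))
E
```

```text
t 16.45 p [0.4664 0.1844 0.0983] rpy [-179.8    0.3   44.9] F [-0.4 -0.7  0.3] op 0.0003
dryer xy [-0.1283  0.1625]
[ 0.4687  0.1899  0.085  44.8   ] -> [ 0.06 -0.02  0.13] [-0.001  0.002  0.001]
top 304 [0.6208 0.1114] 0.0619 dryer -0.0702 0.0019
side 202 [0.6217 0.1106] 0.0639 dryer -0.0701 0.0007
```

View pics/crop3.png

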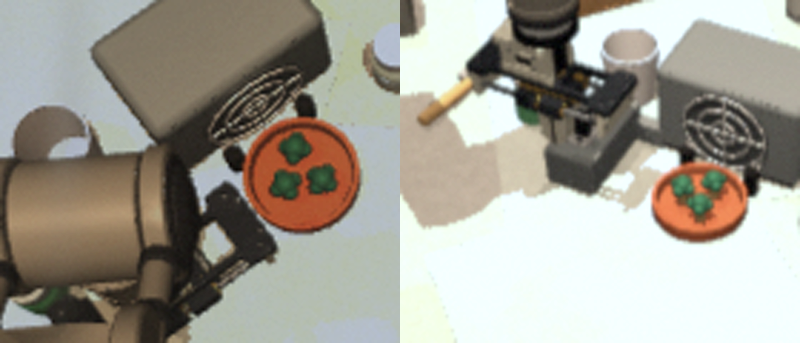

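The closed fingers are behind the knob, over the pod's near end (about (590,140) in the right panel). I'll lower them and push along the slot.

Call:
move_arm --pt "0 0 0.1 0 0 0" --pt "0.05 -0.02 0.13 0 0 0" --pt "0.15 -0.02 0.13 0 0 0" --pt "0.25 -0.02 0.13 0 0 0" --pt "0.32 -0.02 0.13 0 0 0" --pt "0.38 -0.02 0.13 0 0 0" --pt "0.44 -0.02 0.13 0 0 0" --pt "0.5 -0.02 0.13 0 0 0"

```text
time: 17.55
tool_pos: [0.5006, 0.2218, 0.0877]
tool_rot: [-3.141, 0.003, 0.785]
contact_force: [-1.5, -2.7, 2.2]
opening: 0.0
grip_force: 1.6
```

Call:
move_arm --pt "0.06 0 0 0 0 0" --pt "0.12 0 0 0 0 0" --pt "0.18 0 0 0 0 0" --pt "0.24 0 0 0 0 0" --pt "0.3 0 0 0 0 0" --pt "0.34 0 0 0 0 0" --pt "0.38 0 0 0 0 0" --pt "0.4 0 0 0 0 0"

```text
time: 18.55
tool_pos: [0.5301, 0.251, 0.0877]
tool_rot: [3.142, -0.0, 0.785]
contact_force: [0.1, -0.5, 0.1]
opening: 0.0004
grip_force: 0.0
```

```bash
python3 to.py
```

```text
t 18.55 p [0.5301 0.251  0.0877] rpy [180.  -0.  45.] F [ 0.1 -0.5  0.1] op 0.0004
dryer xy [-0.0362  0.1649]
```

Call:
move_arm --pt "0.01 0 0 0 0 0" --pt "0.02 0 0 0 0 0" --pt "0.03 0 0 0 0 0" --pt "0.03 0 0 0 0 0"

```text
time: 19.05
tool_pos: [0.5319, 0.2528, 0.0877]
tool_rot: [-3.142, -0.0, 0.784]
contact_force: [-0.6, -0.6, -0.1]
opening: 0.0004
grip_force: 0.0
```

Call:
move_arm --pt "0.01 0 0 0 0 0" --pt "0.02 0 0 0 0 0" --pt "0.02 0 0 0 0 0"

```text
time: 19.42
tool_pos: [0.5331, 0.254, 0.0877]
tool_rot: [-3.141, 0.001, 0.785]
contact_force: [-1.6, -1.8, 0.6]
opening: 0.0008
grip_force: 1.0
```

Call:
move_arm --pt "0.01 0 0 0 0 0" --pt "0.03 0 0 0 0 0" --pt "0.03 0 0 0 0 0"

```text
time: 19.8
tool_pos: [0.5333, 0.2543, 0.0877]
tool_rot: [-3.141, 0.006, 0.785]
contact_force: [-8.8, -9.9, 8.4]
opening: 0.0003
grip_force: 6.5
```

Hard stop reached at 13 N; I'll back off, raise the arm and check.

Call:
move_arm --pt "-0.05 0 0 0 0 0" --pt "-0.2 0 0 0 0 0" --pt "-0.4 0 0 0 0 0" --pt "-0.4 0 -0.4 0 0 0" --pt "-0.4 0 -0.8 0 0 0" --pt "-0.4 0 -1 0 0 0"

```text
time: 20.55
tool_pos: [0.5083, 0.2286, 0.1902]
tool_rot: [3.14, -0.005, 0.784]
contact_force: [-0.2, 0.3, -0.3]
opening: 0.0004
grip_force: 0.0
```

Call:
move_arm --pt "-0.4 -0.1 0 0 0 0" --pt "-0.8 -0.2 0 0 0 0" --pt "-1 -0.2 0 0 0 0" --pt "-1 -0.2 0 0 0 0"

```text
time: 21.05
tool_pos: [0.422, 0.1713, 0.1882]
tool_rot: [3.141, -0.001, 0.784]
contact_force: [0.8, 1.1, -0.5]
opening: 0.0007
grip_force: 0.0
```

Call:
move_arm --pt "-0.4 -0.4 0 0 0 0" --pt "-0.6 -0.8 0 0 0 0" --pt "-0.6 -1 0 0 0 0" --pt "-0.6 -1 0 0 0 0"

```text
time: 21.55
tool_pos: [0.3095, 0.2011, 0.1881]
tool_rot: [3.141, -0.002, 0.787]
contact_force: [0.3, 0.2, 0.8]
opening: 0.0005
grip_force: 0.0
```

```bash
python3 to.py; python3 sc.py e; python3 - <<'E'
import cv2,numpy as np
c=cv2.imread('pics/etop.png')[100:260,130:290]; d=cv2.imread('pics/eside.png')[120:240,200:340]
f=lambda i,h:cv2.resize(i,(400,h),interpolation=2)
a=f(c,400);b=cv2.copyMakeBorder(f(d,343),0,57,0,0,0)
cv2.imwrite('pics/crop4.png',np.clip(np.hstack([a,b])*1.8,0,255).astype(np.uint8))
E
```

```text
t 21.55 p [0.3095 0.2011 0.1881] rpy [ 1.80e+02 -1.00e-01  4.51e+01] F [0.3 0.2 0.8] op 0.0005
dryer xy [-0.2279  0.285 ]
top 301 [0.6215 0.1092] 0.062 dryer -0.0713 -0.0001
side 196 [0.621  0.1134] 0.066 dryer -0.0687 0.0033
```

View pics/crop4.png

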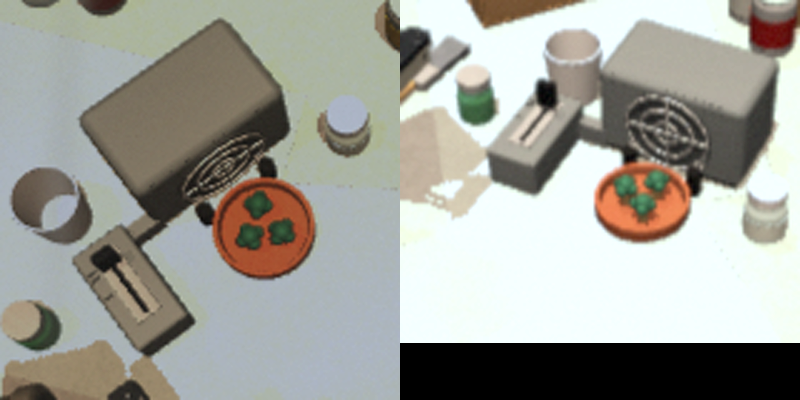

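The knob is at the far end of the slot, beside the two bars (105,258). The saucer is still against both posts, the bystanders have not moved, and the arm is clear.

```bash
python3 -c "
from cell import robot
print(robot.hand_in())"
```

```text
the job is handed in; nothing more can be done
None
```

The job is handed in: the saucer rests against both stop posts, the fan lever is fully home at its second stop, and the camera checks showed the broccoli and the things near the fan undisturbed; the verdict was not shown.

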